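# Set the purge valve two turns open and hold its crank

### The arm

A 6-joint arm with a two-finger parallel gripper is mounted at the origin on the work surface. World frame = base frame: x ahead of the robot, y to its left, z up, the work surface at z = 0. Lengths are in m, angles in degrees, forces in N, time in s.
With the tool pointing down it reaches from about 0.375 to 0.9 m from the base axis. Payload 3.1 kg.
Tool frame: the origin (TCP) lies on the centre line of the jaws, within the pads' length; the fingertips stand ctrl.finger_overhang ahead of it and the grasp point (between the pads) lies 8 mm behind it (ctrl.finger_overhang is the distance from the TCP to the fingertips, in m); z points along the fingers, y is the direction in which the jaws open and shut (so a half turn about z gives the same grasp; the last joint's range is limited). The gripper opens to 85 mm and grips with 20 to 120 N. Pads are 22 mm wide; open, the fingers measure 114 mm over their backs; the gripper's body (76 mm by 85 mm) begins 54 mm behind the grasp point. The pads swing forward as they close: fully open they stand 13 mm farther back than shut.
Start: joints at [-87.118, 30.224, 82.088, -0, 67.689, -10.227], TCP at [0.142, -0.609, 0.242] pointing down, gripper open.
Joint ranges: [-176.69, 176.69], [-43.24, 126.21], [12.49, 139.97], [-82, 262], [0, 151.66], [-163.58, 163.58]. Speed limits (degrees/s): [159.86, 159.86, 180, 180, 180, 180].

### API

Orientations are given as a 3x3 rotation matrix whose columns are the frame's x, y, z axes.
In Python, from bench import ctrl gives the robot as it stands.
- The arm moves only by the tool drive_tool, never from a script. Its argument "increments" is a list of rows, each a list of 3 entries, a list of its own where there are three numbers: the shift along the tool's x, y, z in mm, then the turn about the tool's z in degrees, then the closure in counts, from 0 (fully open) to 255 (shut). A call has 1 to 5 rows; each row is the pose to reach, as a shift and turn from the pose commanded when the call began, along the tool's axes at that moment; what a row does not reach only later rows make up. A row lasts 1/12 s, in which the tool goes at most 41.7 mm and 7.16 degrees, less where a joint would pass 70% of its speed; a pose out of reach is approached as far as the arm can. A call with a gripper value outside its range is refused whole. The fingers move at their own pace and stop on an object; "grip_force" is the grip in N (left out, the last holds). Time passes only in rows, so rows that repeat a pose let the fingers close. It gives the time, the measured TCP pose, the force and the opening at its end, in the units of the state.
- ctrl.observe(): the state, without advancing time (a new reading comes with each control period).
- ctrl.camera(name): name is "scene" or "top" or "wrist"; returns (picture, depth): 480x640x3 uint8, blue, green, red; 480x640 float32, m along the optical axis (not along the pixel's ray), 0 where there is no reading.
- ctrl.camera_params(name): a dict with "vfov" (degrees; the focal length in pixels is half the picture's height over the tangent of half this angle, whatever the lens; pixels are square), "cx", "cy" (the principal point, pixels), "R" (3x3) and "t" (3): a world point X has camera coordinates R X + t; the wrist camera has in their place "hand_eye" (4x4, takes a point from camera to tool coordinates, whose origin is the TCP and whose axes are the flange's). Camera axes: x right, y down, z forward; pixel columns grow to the right and rows downward; lengths in m; the calibration is good to about 2 mm. A picture is of the moment at which its call begins: read the wrist's pose just before it. camera_params takes no time and is no camera call.
- ctrl.sign_off(): hands the job in, once; it reports no verdict.
The state is a dict: "time_s": time; "q": joint angles; "joint_vel": joint speeds; "joint_torque": joint torques, N m; "tool_pos": TCP position; "tool_rot": TCP orientation; "wrist_force": force on the tool from outside, world axes, zero at the start; "moment": the same for the moment, N m; "opening": finger opening in m.
Only numpy, scipy, OpenCV 4.12 (cv2) and the standard library are available. Lean on these libraries where they do the work, as an engineer would, in place of code of your own. Each camera call takes 0.05 s, during which the arm holds its last target. There are 200 camera calls.

### The job

The purge valve whose hand wheel carries an upright crank handle was left part open: grip that handle and close the valve (clockwise from above) fully to its stop, then back it off exactly two full turns. Finish still gripping the crank handle, at rest, so that the setting cannot creep; the program ends while holding it. Leave the plain-wheel valve and everything else on the bench alone.

Things in the scene. Friction and masses are not known exactly. Their poses are not given: they have to be found in the camera images.
- crank_valve_hub (a point): Fixed to the table. Centre of the upper face of the crank valve's hand wheel, on its vertical axis, 104 mm above the table. The metal wheel is 108 mm across, its rim 14 mm thick with its top 103 mm above the table, on a steel pedestal with a level pipe 45 mm up that reaches 90 mm from the axis to one side. The crank handle stands upright on the rim, its axis 45 mm from the wheel's axis. It may be the left or the right valve.
- crank_valve (a joint): Angle of the crank wheel in rad, counted over several turns: 0 = closed, on the hard stop; grows as the wheel turns anticlockwise seen from above (opening), 6.283 per turn, to a far stop at 20.5. It starts somewhere from half a turn to one and a half turns open. Even friction of about 0.12 N m (about 3 N at the handle); it stays where it is left.
- crank: The crank handle: a black upright cylinder 20 mm across and 50 mm tall, from 106 to 156 mm above the table, on the rim of the crank wheel. Its origin is at the centre of its lower end. It spins freely on its own vertical pin, so that the hand can keep its orientation while carrying it round a circle of 45 mm radius.
- crank_grip (a point): Centre of the crank handle, half-way up, 131 mm above the table.
- plain_valve_hub (a point): Fixed to the table. Same point on the other valve, of the same size and materials but with no crank handle on its wheel. To be left alone.
- plain_valve (a joint): Angle of the plain wheel in rad, anticlockwise from above positive, 0 = closed. Must not be turned.
- beaker_mid (a point): Centre of a small loose glass beaker, 54 mm across and 34 mm tall, standing under the end of the crank valve's pipe, 100 mm from the valve's axis.
- rack_mid (a point): Centre of the base of a loose white vial rack, 110 by 62 mm, 30 mm tall (50 mm with the vials), standing between the two valves.
- jar_mid (a point): Centre of a small loose jar, 32 mm across, 50 mm tall, on the robot's side between the valves.
- solvent_mid (a point): Centre of a loose brown bottle, 80 mm across, 160 mm tall, far out on the left.
- tipbox_mid (a point): Centre of a loose box, 120 by 85 mm, 62 mm tall, far out on the right.
- wrench_grip (a point): Handle of a wrench 160 mm long lying flat on the table at the left.
- plain_rim (a point): A point on the rim of the plain wheel, 47 mm from its axis; it moves only if that wheel is turned.

How it is judged (in metres and radians):
On the way, in this order (a step that is already met when the one before it is completed fails the run):
1. the crank valve is closed on its stop, turned by the gripped handle (value of joint crank_valve below 0.1 rad and contact force between the fingers and crank above 2 N), for 0.1 s.
2. the crank valve is backed off two turns (value of joint crank_valve between 12.346 and 12.786 rad), for 0.2 s.
At the end, for the whole second after the job is handed in: After the crank valve has been on its stop (within 0.1 rad), its wheel stands 12.57 rad (two turns) open, within 0.22 rad, at rest (under 0.1 rad/s), and the fingers still bear on the crank handle with more than 2 N (all of step 2 and contact force between the fingers and crank above 2 N and velocity of joint crank_valve between -0.1 and 0.1 rad/s); the arm keeps its last pose, push and grip.
It fails at once if the plain-wheel valve is turned by more than about 10 degrees (distance of plain_rim from where it was at the start of the episode above 0.01 m).
It fails at once if a loose thing on the bench is displaced by more than 25 mm or knocked over (distance of any of beaker_mid, rack_mid, jar_mid, solvent_mid, tipbox_mid, wrench_grip from where it was at the start of the episode above 0.025 m).
It also fails if it takes over 64 s, if anything falls off the work surface, if the arm or the gripper's body presses on something with over 40 N, if the wrist force passes 120 N, or if a joint passes its speed limit or range.

## Working session

There is one attempt and no reset: what is moved stays moved. The work goes in short steps, Python scripts to look and compute and a tool call to move; the robot and the scene stay as the last step left them, time stands still between calls to the robot, and variables do not carry over. Pictures are saved under pics/ and viewed, about 8 in all and at most 12, crops included, and the job is handed in when it is done.

Besides the shell and the picture viewer there is one more tool, called after "Request:" by a JSON object that holds its "fn" and its "kwargs", one argument or row to a line. drive_tool: Moves the arm, as the interface text tells. Its arguments: {"type":"object","properties":{"increments":{"type":"array"},"grip_force":{"type":"number"}},"required":["increments"]}

```bash
mkdir -p pics; ls
cat > h.py <<'E'
import numpy as np, cv2
from bench import ctrl
def K(n):
    p=ctrl.camera_params(n); f=240/np.tan(np.radians(p["vfov"])/2); return p,f
def cloud(n):
    p,f=K(n); s=ctrl.observe(); im,d=ctrl.camera(n)
    v,u=np.mgrid[:480,:640]
    c=np.dstack([(u-p["cx"])/f*d,(v-p["cy"])/f*d,d])
    if n=="wrist":
        H=np.array(p["hand_eye"]); c=c@H[:3,:3].T+H[:3,3]
        w=c@np.array(s["tool_rot"]).T+np.array(s["tool_pos"])
    else: w=(c-np.array(p["t"]))@np.array(p["R"])
    return im,d,w
E
python3 - <<'E'
from h import *
for k,v in ctrl.observe().items(): print(k,np.round(v,3).tolist())
print(ctrl.finger_overhang)
for n in ("scene","top"):
    p,f=K(n); print(n,p,f)
    im,d,w=cloud(n); cv2.imwrite(f"pics/{n}0.png",im); np.savez(f"{n}0.npz",im=im,d=d,w=w)
    print((d==0).mean())
print(K("wrist"))
E
```

```text
pics
time_s 0.0
q [-87.118, 30.28, 82.158, -0.0, 67.688, -10.227]
joint_vel [-0.035, -0.006, 0.017, 0.057, 0.024, -0.022]
joint_torque [0.0, -44.235, -17.802, -0.0, 0.008, -0.0]
tool_pos [0.142, -0.608, 0.241]
tool_rot [[0.974, 0.227, -0.0], [0.227, -0.974, 0.002], [0.0, -0.002, -1.0]]
wrist_force [0.248, 0.404, -0.298]
moment [-0.014, -0.028, -0.004]
opening 0.085
0.011
scene {'vfov': 46.551369896383704, 'cx': 316.10441605969106, 'cy': 247.1134147092535, 'R': array([[ 0.68572764,  0.72758964, -0.01977145],
       [ 0.47142823, -0.46467289, -0.74955622],
       [-0.5545566 ,  0.5046706 , -0.66164534]]), 't': array([-0.38082574, -0.14903998,  1.53334922])} 557.9253922392649
0.008515625
top {'vfov': 46.96471616451481, 'cx': 323.7208629140561, 'cy': 236.13087184795475, 'R': array([[ 1.15509067e-03, -9.99997696e-01, -1.80912925e-03],
       [-9.88829694e-01, -8.72544273e-04, -1.49047222e-01],
       [ 1.49045300e-01,  1.96108377e-03, -9.88828424e-01]]), 't': array([0.01381074, 0.53103266, 1.2380702 ])} 552.4273074429052
0.003837890625
({'vfov': 69.35292929121287, 'cx': 318.49571734260854, 'cy': 237.77906507905388, 'hand_eye': array([[-2.61343757e-04, -9.58808522e-01, -2.84053074e-01,
         7.19629063e-02],
       [ 9.99999957e-01, -2.12114019e-04, -2.04071075e-04,
         2.62252985e-04],
       [ 1.35413447e-04, -2.84053115e-01,  9.58808536e-01,
        -1.32480773e-01],
       [ 0.00000000e+00,  0.00000000e+00,  0.00000000e+00,
         1.00000000e+00]])}, np.float64(346.90839729891314))
```

View pics/top0.png

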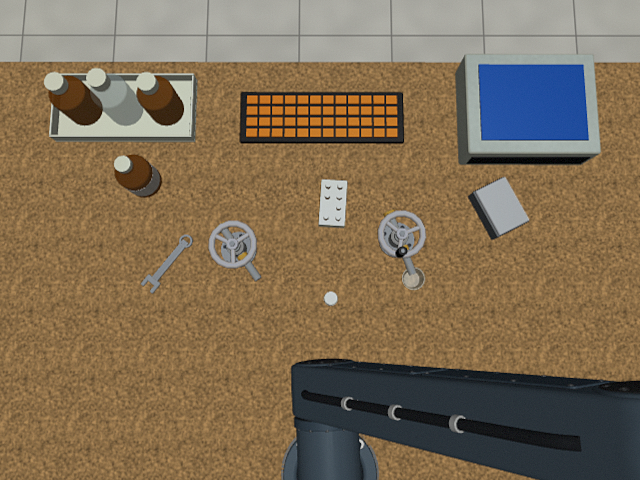

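View pics/scene0.png

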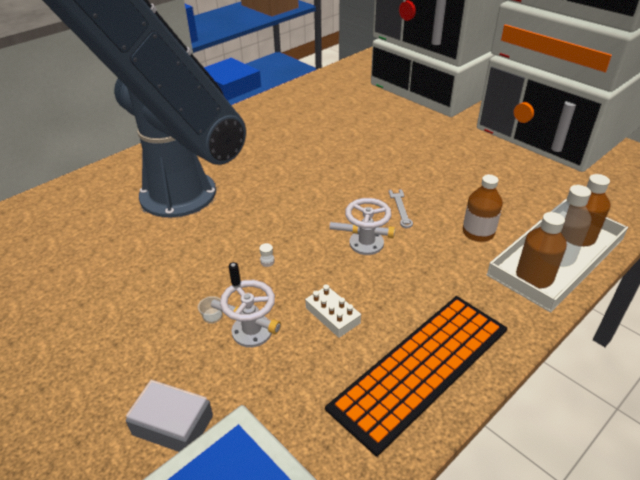

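Top view: the crank valve is the right one, with its hub near (402,234) and the black handle near (402,252). The beaker is at (413,279), on the robot's side. In the scene view the black handle is at (235,273).

Run:
```python
from h import *
for n,(u0,u1,v0,v1) in {"top":(370,435,200,275),"scene":(205,285,255,330)}.items():
    z=np.load(n+"0.npz"); im=z["im"][v0:v1,u0:u1].astype(int); w=z["w"][v0:v1,u0:u1]; d=z["d"][v0:v1,u0:u1]
    b=(im.max(2)<50)&(d>0)&(w[...,2]>.1)
    pb=w[b]; print(n,"black",b.sum(),np.median(pb,0).round(4),pb.min(0).round(3),pb.max(0).round(3))
    t=pb[pb[:,2]>.15]; print(" top",len(t),t.mean(0).round(4) if len(t) else 0)
    r=w[(d>0)&(w[...,2]>.092)&(w[...,2]<.110)&(im.min(2)>90)]
    # rim circle fit
    c=np.median(r[:,:2],0)
    for _ in range(8):
        rr=np.hypot(*(r[:,:2]-c).T); s=r[(rr>.038)&(rr<.06)]
        A=np.c_[2*s[:,:2],np.ones(len(s))]; x=np.linalg.lstsq(A,(s[:,:2]**2).sum(1),rcond=None)[0]; c=x[:2]
    print(" rim",len(s),c.round(4),np.sqrt(x[2]+c@c).round(4),np.percentile(s[:,2],[5,50,95]).round(4))
```

```text
top black 62 [ 0.4788 -0.146   0.1534] [ 0.473 -0.158  0.12 ] [ 0.491 -0.14   0.16 ]
 top 40 [ 0.4816 -0.149   0.155 ]
 rim 735 [ 0.5268 -0.1566] 0.0468 [0.0961 0.1012 0.1056]
scene black 154 [ 0.4922 -0.1566  0.134 ] [ 0.481 -0.162  0.107] [ 0.497 -0.148  0.157]
 top 26 [ 0.49   -0.1557  0.153 ]
 rim 864 [ 0.5329 -0.1605] 0.0466 [0.0935 0.0987 0.1022]
```

Hub is near (0.530,-0.158) and the handle near (0.486,-0.153), agreeing to about 1 cm. The heights and rim radius match the text. Next I approach and take a closer look with the wrist camera.

Request:
{"fn": "drive_tool", "kwargs": {
  "increments": [
    [[35,-29,0],6,0],
    [[70,-58,0],13,0],
    [[105,-88,0],13,0],
    [[140,-117,0],13,0],
    [[168,-140,0],13,0]
  ],
  "grip_force": 60
}}

```text
time_s: 0.52
tool_pos: [0.2679, -0.4405, 0.2419]
tool_rot: [[1.0, 0.001, -0.0], [0.001, -1.0, 0.001], [-0.0, -0.001, -1.0]]
wrist_force: [0.2, 0.6, -0.1]
opening: 0.0854
```

Request:
{"fn": "drive_tool", "kwargs": {
  "increments": [
    [[26,-32,0],0,0],
    [[51,-64,0],0,0],
    [[76,-96,0],0,0],
    [[101,-128,0],0,0],
    [[120,-152,0],0,0]
  ]
}}

```text
time_s: 0.93
tool_pos: [0.388, -0.2871, 0.2421]
tool_rot: [[1.0, 0.003, -0.0], [0.003, -1.0, 0.002], [-0.0, -0.002, -1.0]]
wrist_force: [0.3, -0.8, -0.3]
opening: 0.0854
```

Request:
{"fn": "drive_tool", "kwargs": {
  "increments": [
    [[24,-32,0],0,0],
    [[48,-64,0],0,0],
    [[70,-92,0],0,0],
    [[75,-100,0],0,0],
    [[75,-100,0],0,0]
  ]
}}

```text
time_s: 1.35
tool_pos: [0.4626, -0.1878, 0.242]
tool_rot: [[1.0, 0.007, -0.001], [0.007, -1.0, 0.001], [-0.001, -0.001, -1.0]]
wrist_force: [-0.1, -1.4, 0.7]
opening: 0.0855
```

Run:
```python
from h import *
im,d,w=cloud("wrist"); cv2.imwrite("pics/w1.png",im); np.savez("w1.npz",im=im,d=d,w=w)
s=ctrl.observe(); print(s["tool_pos"],s["q"])
b=(im.max(2)<50)&(d>0)&(w[...,2]>.1)&(np.abs(w[...,0]-.486)<.04)&(np.abs(w[...,1]+.153)<.04)
p=w[b]; v,u=np.nonzero(b); print(b.sum(),u.mean(),v.mean(),np.median(p,0),p.min(0),p.max(0))
t=p[p[:,2]>np.percentile(p[:,2],98)-.004]; print("top",len(t),t.mean(0),t.min(0),t.max(0))
r=w[(d>0)&(w[...,2]>.09)&(w[...,2]<.112)&(im.min(2)>90)]
c=np.array([.53,-.158])
for _ in range(8):
    rr=np.hypot(*(r[:,:2]-c).T); s=r[(rr>.038)&(rr<.06)]
    A=np.c_[2*s[:,:2],np.ones(len(s))]; x=np.linalg.lstsq(A,(s[:,:2]**2).sum(1),rcond=None)[0]; c=x[:2]
print("rim",len(s),c,np.sqrt(x[2]+c@c),np.percentile(s[:,2],[5,50,95]))
```

```text
[ 0.46191067 -0.18926354  0.2420034 ] [-3.51074576e+01  2.06181048e+01  9.98244822e+01 -4.21989230e-02
  5.96013794e+01  5.46302644e+01]
34051 165.55272972893601 414.78570379724533 [ 0.47388991 -0.14758762  0.31130022] [ 0.44941518 -0.19299976  0.11094065] [ 0.49315324 -0.11372381  0.33323888]
top 2508 [ 0.48194066 -0.17184939  0.33015533] [ 0.47588988 -0.1805708   0.3273289 ] [ 0.48388761 -0.16130773  0.33323888]
rim 6377 [ 0.52802464 -0.15858797] 0.04618015050353434 [0.09990452 0.10283969 0.10449151]
```

View pics/w1.png

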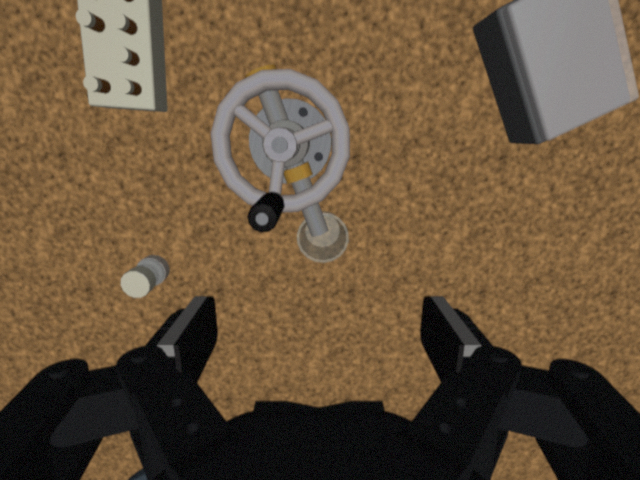

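The wrist view shows the crank wheel near (280,143), the handle top near (265,217), the beaker at (323,238) and the jar at (143,278). The black mask also caught the fingers, so I'll restrict it by height and compute the handle again.

Run:
```python
from h import *
z=np.load("w1.npz"); im,d,w=z["im"],z["d"],z["w"]
print("topcap px",w[212:224,260:272].reshape(-1,3).mean(0), "hub",w[140:148,276:284].reshape(-1,3).mean(0))
m=(d>0)&(w[...,2]>.1475)&(w[...,2]<.165); m[:180]=0;m[250:]=0;m[:,:230]=0;m[:,310:]=0
p=w[m]; print(m.sum(),p.mean(0),p.min(0),p.max(0), cv2.minEnclosingCircle(p[:,:2].astype(np.float32)))
```

```text
topcap px [ 0.48404602 -0.15410797  0.15904277] hub [ 0.52839026 -0.15869549  0.1088701 ]
767 [ 0.48434913 -0.15198077  0.15634304] [ 0.47415532 -0.1610507   0.14753932] [ 0.49315324 -0.14153173  0.15950416] ((0.48333412408828735, -0.15139585733413696), 0.009989973157644272)
```

Request:
{"fn": "drive_tool", "kwargs": {
  "increments": [
    [[11,-18,0],0,0],
    [[22,-37,0],0,0],
    [[22,-37,15],0,0],
    [[22,-37,30],0,0],
    [[22,-37,30],0,0]
  ]
}}

```text
time_s: 1.82
tool_pos: [0.4814, -0.1536, 0.21]
tool_rot: [[1.0, 0.0, -0.005], [0.0, -1.0, 0.002], [-0.005, -0.002, -1.0]]
wrist_force: [-1.6, -0.3, -0.6]
opening: 0.0855
```

Run:
```python
from h import *
s=ctrl.observe(); im,d,w=cloud("wrist"); cv2.imwrite("pics/w2.png",im)
print(s["tool_pos"],np.round(s["tool_rot"],4).tolist(),s["wrist_force"])
near=np.hypot(w[...,0]-.4838,w[...,1]+.1525)<.022
m=(d>0)&(w[...,2]>.1475)&(w[...,2]<.165)&near
p=w[m]; v,u=np.nonzero(m); print(m.sum(),u.mean(),v.mean(),p.mean(0),p.min(0),p.max(0), cv2.minEnclosingCircle(p[:,:2].astype(np.float32)))
r=w[(d>0)&(w[...,2]>.09)&(w[...,2]<.112)&(im.min(2)>90)]
c=np.array([.528,-.158])
for _ in range(8):
    rr=np.hypot(*(r[:,:2]-c).T); q=r[(rr>.038)&(rr<.06)]
    A=np.c_[2*q[:,:2],np.ones(len(q))]; x=np.linalg.lstsq(A,(q[:,:2]**2).sum(1),rcond=None)[0]; c=x[:2]
print("rim",len(q),c,np.sqrt(x[2]+c@c),np.percentile(q[:,2],[5,50,95]))
```

```text
[ 0.48144722 -0.15361245  0.21000731] [[1.0, 0.0002, -0.0053], [0.0002, -1.0, 0.0023], [-0.0053, -0.0023, -1.0]] [-1.57193794 -0.34526118 -0.64331003]
974 314.1488706365503 259.74743326488704 [ 0.48491144 -0.15126992  0.15621436] [ 0.47383341 -0.16103798  0.14764699] [ 0.49334983 -0.14139852  0.15971136] ((0.4835067391395569, -0.1513599455356598), 0.010149755515158176)
rim 7657 [ 0.52833209 -0.15811834] 0.046119713878123435 [0.10002682 0.10287859 0.1045103 ]
```

View pics/w2.png

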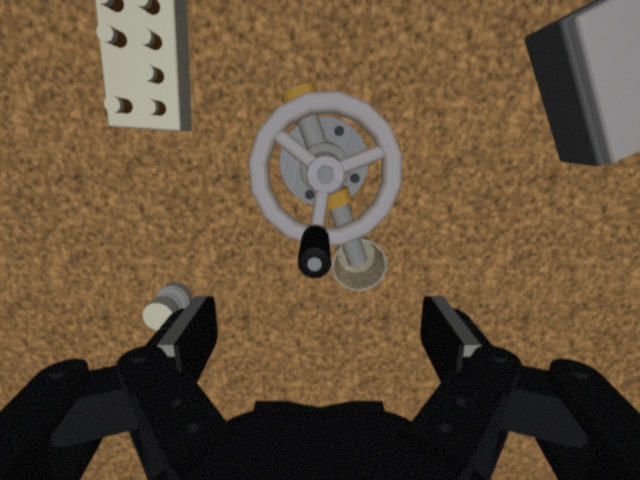

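The second view agrees: handle at (0.484,-0.152), hub at (0.528,-0.158), radius 45 mm. Now descend and grip.

Request:
{"fn": "drive_tool", "kwargs": {
  "increments": [
    [[2,-1,25],0,0],
    [[2.5,-1.5,50],0,0],
    [[2.5,-1.5,70],0,0],
    [[2.5,-1.5,84],0,0],
    [[2.5,-1.5,84],0,60]
  ]
}}

```text
time_s: 2.28
tool_pos: [0.4846, -0.1522, 0.1265]
tool_rot: [[1.0, -0.0, -0.004], [-0.0, -1.0, 0.002], [-0.004, -0.002, -1.0]]
wrist_force: [-0.2, 0.2, -1.4]
opening: 0.0755
```

Request:
{"fn": "drive_tool", "kwargs": {
  "increments": [
    [[0,0,0],0,140],
    [[0,0,0],0,255],
    [[0,0,0],0,255],
    [[0,0,0],0,255],
    [[0,0,0],0,255]
  ]
}}

```text
time_s: 2.7
tool_pos: [0.4869, -0.1519, 0.1296]
tool_rot: [[1.0, 0.002, 0.002], [0.002, -1.0, -0.001], [0.002, 0.001, -1.0]]
wrist_force: [-0.8, 0.9, 4.9]
opening: 0.0191
```

Request:
{"fn": "drive_tool", "kwargs": {
  "increments": [
    [[0,0,0],0,255],
    [[0,0,0],0,255],
    [[0,0,0],0,255]
  ]
}}

```text
time_s: 2.95
tool_pos: [0.4869, -0.1519, 0.1296]
tool_rot: [[1.0, 0.002, 0.002], [0.002, -1.0, -0.001], [0.002, 0.001, -1.0]]
wrist_force: [-0.6, -1.2, 5.5]
opening: 0.0188
```

Run:
```python
from h import *
s=ctrl.observe(); print({k:np.round(s[k],4).tolist() for k in ("time_s","tool_pos","tool_rot","wrist_force","moment","opening","q")})
p=np.array(s["tool_pos"])[:2]; v=p-[.5283,-.1583]; print(np.hypot(*v),np.degrees(np.arctan2(*v[::-1])))
```

```text
{'time_s': 2.95, 'tool_pos': [0.4869, -0.1519, 0.1296], 'tool_rot': [[1.0, 0.0023, 0.0018], [0.0023, -1.0, -0.0013], [0.0018, 0.0013, -1.0]], 'wrist_force': [-0.5525, -1.178, 5.515], 'moment': [-0.0002, 0.1573, 0.0143], 'opening': 0.0188, 'q': [-29.8898, 31.4213, 104.4802, -0.0222, 43.9719, 59.9954]}
0.04191660283231099 171.22893585176246
```

Gripped: the opening of 19 mm fits the 20 mm handle. At least 180° of closing is certain, so I'll drive the first 120° clockwise, then go carefully.

```bash
cat >> h.py <<'E'
def arc(a0,steps,r=45):
    a0=np.radians(a0); a=a0+np.radians(np.array(steps))
    return np.c_[r*(np.cos(a)-np.cos(a0)),-r*(np.sin(a)-np.sin(a0))].round(1).tolist()
E
python3 -c "
from h import *
print(arc(171.5,[-15,-39,-63,-87,-111]))
for a in (60.5,30.5,.5,-29.5,-59.5,-89.5,-119.5,-149.5,-179.5,-209.5,-239.5,-269.5): print(a,arc(a,[-10,-20,-30]))"
```

```text
[[3.2, -11.3], [14.1, -26.5], [30.2, -36.0], [48.8, -38.1], [66.7, -32.5]]
60.5 [[6.5, 4.4], [12.1, 9.9], [16.6, 16.3]]
30.5 [[3.4, 7.1], [5.5, 14.6], [6.2, 22.4]]
0.5 [[-0.6, 7.8], [-2.6, 15.4], [-5.8, 22.6]]
-29.5 [[-4.4, 6.5], [-9.9, 12.1], [-16.3, 16.6]]
-59.5 [[-7.1, 3.4], [-14.6, 5.5], [-22.4, 6.2]]
-89.5 [[-7.8, -0.6], [-15.4, -2.6], [-22.6, -5.8]]
-119.5 [[-6.5, -4.4], [-12.1, -9.9], [-16.6, -16.3]]
-149.5 [[-3.4, -7.1], [-5.5, -14.6], [-6.2, -22.4]]
-179.5 [[0.6, -7.8], [2.6, -15.4], [5.8, -22.6]]
-209.5 [[4.4, -6.5], [9.9, -12.1], [16.3, -16.6]]
-239.5 [[7.1, -3.4], [14.6, -5.5], [22.4, -6.2]]
-269.5 [[7.8, 0.6], [15.4, 2.6], [22.6, 5.8]]
```

Request:
{"fn": "drive_tool", "kwargs": {
  "increments": [
    [[3.2,-11.3,0],0,255],
    [[14.1,-26.5,0],0,255],
    [[30.2,-36,0],0,255],
    [[48.8,-38.1,0],0,255],
    [[66.7,-32.5,0],0,255]
  ]
}}

```text
time_s: 3.37
tool_pos: [0.5523, -0.1176, 0.1295]
tool_rot: [[1.0, 0.005, -0.003], [0.005, -1.0, -0.0], [-0.003, 0.0, -1.0]]
wrist_force: [-6.4, -6.4, 6.7]
opening: 0.0188
```

Request:
{"fn": "drive_tool", "kwargs": {
  "increments": [
    [[6.5,4.4,0],0,255],
    [[12.1,9.9,0],0,255],
    [[16.6,16.3,0],0,255],
    [[16.6,16.3,0],0,255]
  ]
}}

```text
time_s: 3.7
tool_pos: [0.5709, -0.1362, 0.1296]
tool_rot: [[1.0, 0.001, 0.003], [0.001, -1.0, -0.001], [0.003, 0.001, -1.0]]
wrist_force: [0.5, -1.6, 5.2]
opening: 0.0183
```

Request:
{"fn": "drive_tool", "kwargs": {
  "increments": [
    [[3.4,7.1,0],0,255],
    [[5.5,14.6,0],0,255],
    [[6.2,22.4,0],0,255],
    [[6.2,22.4,0],0,255]
  ]
}}

```text
time_s: 4.03
tool_pos: [0.5765, -0.1586, 0.1296]
tool_rot: [[1.0, 0.001, 0.002], [0.001, -1.0, -0.001], [0.002, 0.001, -1.0]]
wrist_force: [-1.0, -0.5, 6.0]
opening: 0.0185
```

Request:
{"fn": "drive_tool", "kwargs": {
  "increments": [
    [[-0.6,7.8,0],0,255],
    [[-2.6,15.4,0],0,255],
    [[-5.8,22.6,0],0,255],
    [[-5.8,22.6,0],0,255]
  ]
}}

```text
time_s: 4.37
tool_pos: [0.5702, -0.1809, 0.1296]
tool_rot: [[1.0, 0.001, 0.001], [0.001, -1.0, -0.0], [0.001, 0.0, -1.0]]
wrist_force: [-1.1, -0.9, 5.0]
opening: 0.0186
```

Request:
{"fn": "drive_tool", "kwargs": {
  "increments": [
    [[-4.4,6.5,0],0,255],
    [[-9.9,12.1,0],0,255],
    [[-16.3,16.6,0],0,255],
    [[-16.3,16.6,0],0,255]
  ]
}}

```text
time_s: 4.7
tool_pos: [0.5536, -0.1971, 0.1296]
tool_rot: [[1.0, 0.001, 0.001], [0.001, -1.0, -0.0], [0.001, 0.0, -1.0]]
wrist_force: [-1.7, -0.2, 5.1]
opening: 0.0185
```

Request:
{"fn": "drive_tool", "kwargs": {
  "increments": [
    [[-7.1,3.4,0],0,255],
    [[-14.6,5.5,0],0,255],
    [[-22.4,6.2,0],0,255],
    [[-22.4,6.2,0],0,255]
  ]
}}

```text
time_s: 5.03
tool_pos: [0.531, -0.2029, 0.1296]
tool_rot: [[1.0, 0.001, 0.002], [0.001, -1.0, 0.0], [0.002, -0.0, -1.0]]
wrist_force: [-0.5, 1.6, 7.0]
opening: 0.0187
```

Request:
{"fn": "drive_tool", "kwargs": {
  "increments": [
    [[-7.8,-0.6,0],0,255],
    [[-15.4,-2.6,0],0,255],
    [[-22.6,-5.8,0],0,255],
    [[-22.6,-5.8,0],0,255]
  ]
}}

```text
time_s: 5.37
tool_pos: [0.5088, -0.1969, 0.1296]
tool_rot: [[1.0, 0.001, 0.003], [0.001, -1.0, -0.0], [0.003, 0.0, -1.0]]
wrist_force: [1.6, 1.7, 8.0]
opening: 0.0186
```

Request:
{"fn": "drive_tool", "kwargs": {
  "increments": [
    [[-6.5,-4.4,0],0,255],
    [[-12.1,-9.9,0],0,255],
    [[-16.6,-16.3,0],0,255],
    [[-16.6,-16.3,0],0,255]
  ]
}}

```text
time_s: 5.7
tool_pos: [0.4926, -0.1807, 0.1295]
tool_rot: [[1.0, 0.002, 0.003], [0.002, -1.0, -0.001], [0.003, 0.001, -1.0]]
wrist_force: [2.5, 2.0, 7.1]
opening: 0.0186
```

Request:
{"fn": "drive_tool", "kwargs": {
  "increments": [
    [[-3.4,-7.1,0],0,255],
    [[-5.5,-14.6,0],0,255],
    [[-6.2,-22.4,0],0,255],
    [[-6.2,-22.4,0],0,255]
  ]
}}

```text
time_s: 6.03
tool_pos: [0.4864, -0.1586, 0.1295]
tool_rot: [[1.0, 0.003, 0.003], [0.003, -1.0, -0.002], [0.003, 0.002, -1.0]]
wrist_force: [1.3, 1.1, 9.0]
opening: 0.0182
```

Request:
{"fn": "drive_tool", "kwargs": {
  "increments": [
    [[0.6,-7.8,0],0,255],
    [[2.6,-15.4,0],0,255],
    [[5.8,-22.6,0],0,255],
    [[5.8,-22.6,0],0,255]
  ]
}}

```text
time_s: 6.37
tool_pos: [0.4921, -0.136, 0.1295]
tool_rot: [[1.0, 0.003, 0.002], [0.003, -1.0, -0.002], [0.002, 0.002, -1.0]]
wrist_force: [0.6, 1.0, 10.0]
opening: 0.0185
```

Request:
{"fn": "drive_tool", "kwargs": {
  "increments": [
    [[4.4,-6.5,-1],0,255],
    [[9.9,-12.1,-2],0,255],
    [[16.3,-16.6,-2],0,255],
    [[16.3,-16.6,-2],0,255]
  ]
}}

```text
time_s: 6.7
tool_pos: [0.5086, -0.1191, 0.1297]
tool_rot: [[1.0, 0.003, 0.0], [0.003, -1.0, -0.0], [0.0, 0.0, -1.0]]
wrist_force: [1.9, -1.3, -4.0]
opening: 0.0186
```

Vertical stiffness is about 7 N/mm, so I'll take smaller steps from here to limit the force when it meets the stop.

```bash
python3 -c "
from h import *
for a in range(120,-60,-12): print(a,arc(a+.5,[-6,-12]))"
```

```text
120 [[4.2, -2.2], [8.6, -3.9]]
108 [[4.5, -1.3], [9.2, -2.0]]
96 [[4.7, -0.3], [9.4, -0.1]]
84 [[4.7, 0.7], [9.2, 1.9]]
72 [[4.4, 1.6], [8.6, 3.8]]
60 [[4.0, 2.5], [7.7, 5.5]]
48 [[3.4, 3.3], [6.4, 6.9]]
36 [[2.6, 3.9], [4.8, 8.1]]
24 [[1.7, 4.4], [3.0, 8.9]]
12 [[0.8, 4.6], [1.1, 9.3]]
0 [[-0.2, 4.7], [-0.9, 9.4]]
-12 [[-1.2, 4.6], [-2.8, 9.0]]
-24 [[-2.1, 4.2], [-4.6, 8.2]]
-36 [[-2.9, 3.7], [-6.2, 7.0]]
-48 [[-3.6, 3.0], [-7.6, 5.6]]
```

Request:
{"fn": "drive_tool", "kwargs": {
  "increments": [
    [[4.2,-2.2,0],0,255],
    [[8.6,-3.9,0],0,255],
    [[8.6,-3.9,0],0,255]
  ]
}}

```text
time_s: 6.95
tool_pos: [0.5165, -0.1154, 0.1297]
tool_rot: [[1.0, 0.002, -0.001], [0.002, -1.0, 0.0], [-0.001, -0.0, -1.0]]
wrist_force: [0.9, -3.1, -4.7]
opening: 0.0184
```

Request:
{"fn": "drive_tool", "kwargs": {
  "increments": [
    [[4.5,-1.3,0],0,255],
    [[9.2,-2,0],0,255],
    [[9.2,-2,0],0,255]
  ]
}}

```text
time_s: 7.2
tool_pos: [0.5254, -0.1132, 0.1297]
tool_rot: [[1.0, 0.002, -0.002], [0.002, -1.0, 0.001], [-0.002, -0.001, -1.0]]
wrist_force: [-0.6, -3.1, -4.9]
opening: 0.0185
```

Request:
{"fn": "drive_tool", "kwargs": {
  "increments": [
    [[4.7,-0.3,0],0,255],
    [[9.4,-0.1,0],0,255],
    [[9.4,-0.1,0],0,255]
  ]
}}

```text
time_s: 7.45
tool_pos: [0.5348, -0.1129, 0.1298]
tool_rot: [[1.0, 0.002, -0.002], [0.002, -1.0, 0.001], [-0.002, -0.001, -1.0]]
wrist_force: [-1.1, -2.4, -6.7]
opening: 0.0184
```

Request:
{"fn": "drive_tool", "kwargs": {
  "increments": [
    [[4.7,0.7,0.5],0,255],
    [[9.2,1.9,0.5],0,255],
    [[9.2,1.9,0.5],0,255]
  ]
}}

```text
time_s: 7.7
tool_pos: [0.545, -0.1149, 0.1297]
tool_rot: [[1.0, 0.001, 0.0], [0.001, -1.0, 0.001], [0.0, -0.001, -1.0]]
wrist_force: [-1.1, 0.0, -3.7]
opening: 0.0185
```

Request:
{"fn": "drive_tool", "kwargs": {
  "increments": [
    [[4.4,1.6,0],0,255],
    [[8.6,3.8,0],0,255],
    [[8.6,3.8,0],0,255]
  ]
}}

```text
time_s: 7.95
tool_pos: [0.554, -0.1189, 0.1297]
tool_rot: [[1.0, 0.001, 0.001], [0.001, -1.0, 0.001], [0.001, -0.001, -1.0]]
wrist_force: [-1.2, 0.3, -3.3]
opening: 0.0185
```

Request:
{"fn": "drive_tool", "kwargs": {
  "increments": [
    [[4.0,2.5,0],0,255],
    [[7.7,5.5,0],0,255],
    [[7.7,5.5,0],0,255]
  ]
}}

```text
time_s: 8.2
tool_pos: [0.562, -0.1249, 0.1298]
tool_rot: [[1.0, 0.001, 0.002], [0.001, -1.0, -0.0], [0.002, 0.0, -1.0]]
wrist_force: [0.4, 2.0, -4.4]
opening: 0.0187
```

Request:
{"fn": "drive_tool", "kwargs": {
  "increments": [
    [[3.4,3.3,0],0,255],
    [[6.4,6.9,0],0,255],
    [[6.4,6.9,0],0,255]
  ]
}}

```text
time_s: 8.45
tool_pos: [0.5684, -0.1322, 0.1298]
tool_rot: [[1.0, 0.001, 0.002], [0.001, -1.0, -0.001], [0.002, 0.001, -1.0]]
wrist_force: [1.6, 2.0, -4.6]
opening: 0.0189
```

Request:
{"fn": "drive_tool", "kwargs": {
  "increments": [
    [[2.6,3.9,0],0,255],
    [[4.8,8.1,0],0,255],
    [[4.8,8.1,0],0,255]
  ]
}}

```text
time_s: 8.7
tool_pos: [0.573, -0.1407, 0.1298]
tool_rot: [[1.0, 0.001, 0.002], [0.001, -1.0, -0.001], [0.002, 0.001, -1.0]]
wrist_force: [2.8, 0.6, -5.7]
opening: 0.0188
```

Request:
{"fn": "drive_tool", "kwargs": {
  "increments": [
    [[1.7,4.4,0],0,255],
    [[3,8.9,0],0,255],
    [[3,8.9,0],0,255]
  ]
}}

```text
time_s: 8.95
tool_pos: [0.5737, -0.1432, 0.1297]
tool_rot: [[1.0, -0.002, -0.003], [-0.002, -1.0, 0.011], [-0.003, -0.011, -1.0]]
wrist_force: [1.4, 17.9, 0.6]
opening: 0.0187
```

At about 19° of azimuth the handle blocked: 2.5 mm moved out of 9 mm commanded, with 18 N tangential against 3 N friction. The 512° turned fits the stated starting range. I'll hold on the stop and check it.

Request:
{"fn": "drive_tool", "kwargs": {
  "increments": [
    [[0.1,1,0],0,255],
    [[0.1,1,0],0,255],
    [[0,0,0],0,255],
    [[0,0,0],0,255]
  ]
}}

```text
time_s: 9.28
tool_pos: [0.5738, -0.1431, 0.1297]
tool_rot: [[1.0, 0.0, -0.003], [0.0, -1.0, 0.009], [-0.003, -0.009, -1.0]]
wrist_force: [1.4, 17.6, -1.5]
opening: 0.0186
```

Run:
```python
from h import *
from scipy.optimize import least_squares
P=np.array([[.4869,-.1519],[.5709,-.1362],[.5765,-.1586],[.5702,-.1809],[.5536,-.1971],[.531,-.2029],[.5088,-.1969],[.4926,-.1807],[.4864,-.1586],[.4921,-.136],[.5086,-.1191],[.5348,-.1129],[.554,-.1189],[.562,-.1249],[.5684,-.1322],[.573,-.1407]])
c=least_squares(lambda x:np.hypot(*(P-x[:2]).T)-x[2],[.53,-.158,.045]).x; print("centre",c)
s=ctrl.observe(); v=np.array(s["tool_pos"])[:2]-c[:2]; print(s["tool_pos"],s["wrist_force"],s["opening"],np.degrees(np.arctan2(v[1],v[0])),np.hypot(*v))
ctrl.camera("top"); 
for a in (12.5,132.5,252.5): print(a,arc(a,[24,48,72,96,120]))
print(arc(12.5,[2,5,8]))
```

```text
centre [ 0.53144447 -0.15790457  0.04503274]
[ 0.57375412 -0.14309868  0.12971628] [ 1.36877709 17.55674724 -1.53291222] 0.018562127656290443 19.28704668383758 0.0448254451125748
12.5 [[-7.8, -17.0], [-21.8, -29.4], [-39.6, -35.1], [-58.2, -32.9], [-74.3, -23.4]]
132.5 [[-10.9, 15.2], [-14.6, 33.6], [-10.5, 51.8], [0.6, 66.9], [16.9, 76.1]]
252.5 [[18.6, 1.8], [36.4, -4.1], [50.2, -16.8], [57.6, -33.9], [57.5, -52.7]]
[[-0.4, -1.5], [-1.0, -3.8], [-1.8, -6.0]]
```

The stop is at 19.3° azimuth, and the circle fit gives a radius of 45.03 mm. Now back off, starting with 120°.

Request:
{"fn": "drive_tool", "kwargs": {
  "increments": [
    [[-7.8,-17,0],0,255],
    [[-21.8,-29.4,0],0,255],
    [[-39.6,-35.1,0],0,255],
    [[-58.2,-32.9,0],0,255],
    [[-74.3,-23.4,0],0,255]
  ]
}}

```text
time_s: 9.75
tool_pos: [0.5008, -0.1247, 0.1299]
tool_rot: [[1.0, 0.004, 0.002], [0.004, -1.0, -0.001], [0.002, 0.001, -1.0]]
wrist_force: [7.0, -2.0, -12.9]
opening: 0.0183
```

Request:
{"fn": "drive_tool", "kwargs": {
  "increments": [
    [[-10.9,15.2,1],0,255],
    [[-14.6,33.6,1],0,255],
    [[-10.5,51.8,1],0,255],
    [[0.6,66.9,1],0,255],
    [[16.9,76.1,1],0,255]
  ]
}}

```text
time_s: 10.17
tool_pos: [0.5171, -0.201, 0.1296]
tool_rot: [[1.0, -0.002, -0.001], [-0.002, -1.0, 0.004], [-0.001, -0.004, -1.0]]
wrist_force: [1.9, 14.8, 2.3]
opening: 0.0184
```

Request:
{"fn": "drive_tool", "kwargs": {
  "increments": [
    [[18.6,1.8,0],0,255],
    [[36.4,-4.1,0],0,255],
    [[50.2,-16.8,0],0,255],
    [[57.6,-33.9,0],0,255],
    [[57.5,-52.7,0],0,255]
  ]
}}

```text
time_s: 10.58
tool_pos: [0.5762, -0.1511, 0.1297]
tool_rot: [[1.0, 0.003, 0.001], [0.003, -1.0, -0.005], [0.001, 0.005, -1.0]]
wrist_force: [-4.7, -4.7, 0.4]
opening: 0.0186
```

Request:
{"fn": "drive_tool", "kwargs": {
  "increments": [
    [[-7.8,-17,0],0,255],
    [[-21.8,-29.4,0],0,255],
    [[-39.6,-35.1,0],0,255],
    [[-58.2,-32.9,0],0,255],
    [[-74.3,-23.4,0],0,255]
  ]
}}

```text
time_s: 11.0
tool_pos: [0.5011, -0.1244, 0.1297]
tool_rot: [[1.0, 0.004, 0.003], [0.004, -1.0, -0.001], [0.003, 0.001, -1.0]]
wrist_force: [4.1, 0.3, -4.7]
opening: 0.0181
```

Request:
{"fn": "drive_tool", "kwargs": {
  "increments": [
    [[-10.9,15.2,0],0,255],
    [[-14.6,33.6,0],0,255],
    [[-10.5,51.8,0],0,255],
    [[0.6,66.9,0],0,255],
    [[16.9,76.1,0],0,255]
  ]
}}

```text
time_s: 11.42
tool_pos: [0.5172, -0.201, 0.1296]
tool_rot: [[1.0, -0.002, -0.001], [-0.002, -1.0, 0.004], [-0.001, -0.004, -1.0]]
wrist_force: [1.8, 15.0, 2.6]
opening: 0.0187
```

Request:
{"fn": "drive_tool", "kwargs": {
  "increments": [
    [[18.6,1.8,0],0,255],
    [[36.4,-4.1,0],0,255],
    [[50.2,-16.8,0],0,255],
    [[57.6,-33.9,0],0,255],
    [[57.5,-52.7,0],0,255]
  ]
}}

```text
time_s: 11.83
tool_pos: [0.5761, -0.1511, 0.1297]
tool_rot: [[1.0, 0.003, 0.001], [0.003, -1.0, -0.005], [0.001, 0.005, -1.0]]
wrist_force: [-4.7, -4.0, -0.8]
opening: 0.0186
```

Request:
{"fn": "drive_tool", "kwargs": {
  "increments": [
    [[-0.4,-1.5,0],0,255],
    [[-1,-3.8,0],0,255],
    [[-1.7,-5.5,0],0,255],
    [[-1.7,-5.5,0],0,255],
    [[-1.7,-5.5,0],0,255]
  ]
}}

```text
time_s: 12.25
tool_pos: [0.5745, -0.1446, 0.1297]
tool_rot: [[1.0, 0.001, 0.003], [0.001, -1.0, -0.002], [0.003, 0.002, -1.0]]
wrist_force: [0.4, -2.6, 2.8]
opening: 0.0183
```

Request:
{"fn": "drive_tool", "kwargs": {
  "increments": [
    [[0,0,0],0,255],
    [[0,0,0],0,255],
    [[0,0,0],0,255]
  ]
}}

```text
time_s: 12.5
tool_pos: [0.5743, -0.1438, 0.1296]
tool_rot: [[1.0, 0.001, 0.002], [0.001, -1.0, -0.001], [0.002, 0.001, -1.0]]
wrist_force: [0.5, -2.6, 5.9]
opening: 0.0185
```

Run:
```python
from h import *
s=ctrl.observe(); v=np.array(s["tool_pos"])[:2]-[.53144,-.1579]; print(s["time_s"],s["tool_pos"],s["joint_vel"],s["wrist_force"],s["opening"],np.degrees(np.arctan2(v[1],v[0])),np.hypot(*v))
im,_=ctrl.camera("scene")
cv2.imwrite("pics/end.png",im)
```

```text
12.5 [ 0.57426489 -0.14380696  0.12961455] [ 0.28489512 -0.03163678  0.18258738  0.04975463  0.03904508 -0.05872767] [ 0.5189799  -2.62641488  5.90317577] 0.018533584222486327 18.215609188432037 0.04508419711093631
```

View pics/end.png

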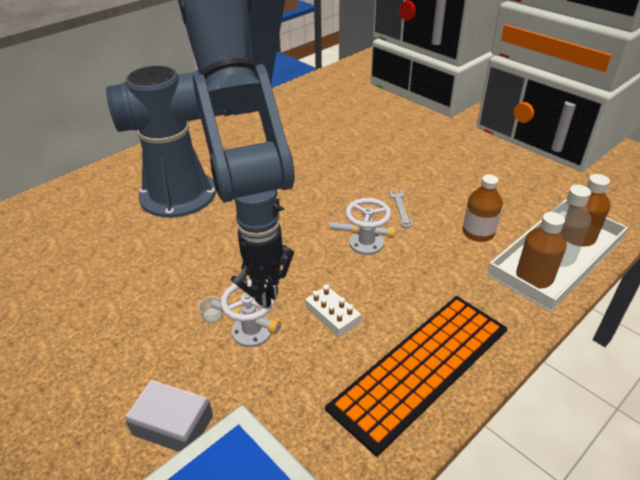

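The end picture shows the gripper holding the crank handle at about (268,290). The beaker, rack, tip box, wrench, bottle and plain valve are where they were; the jar is hidden behind the arm. The handle is at 18.2° against the stop's 19.3°, so −0.02 rad from two turns. I'll let it settle and hand in.

Request:
{"fn": "drive_tool", "kwargs": {
  "increments": [
    [[0,0,0],0,255],
    [[0,0,0],0,255],
    [[0,0,0],0,255],
    [[0,0,0],0,255],
    [[0,0,0],0,255]
  ]
}}

```text
time_s: 12.97
tool_pos: [0.5742, -0.1435, 0.1296]
tool_rot: [[1.0, 0.002, 0.002], [0.002, -1.0, -0.001], [0.002, 0.001, -1.0]]
wrist_force: [0.4, -3.4, 6.6]
opening: 0.0183
```

Run:
```python
from h import *
s=ctrl.observe(); v=np.array(s["tool_pos"])[:2]-[.53144,-.1579]; a=np.degrees(np.arctan2(v[1],v[0])); jv=np.abs(s["joint_vel"]).max()
print(a,jv,s["opening"],s["wrist_force"])
if abs(a-19.3)<5 and jv<1 and s["opening"]>.015: print("signed",ctrl.sign_off())
```

```text
18.671443402100557 0.081380375891321 0.018272542077318828 [ 0.43194043 -3.44216377  6.56022403]
the job is handed in; nothing more can be done
signed None
```

I closed the crank valve (the right-hand one) about 1.42 turns clockwise to its stop, then backed it off two full turns. I handed it in still gripping the handle, at about 13 s of the 64 s allowed.

- **Stop:** the handle blocked at 19.3° azimuth, with about 18 N pushing back against roughly 3 N of normal friction. I held it there for about 0.3 s.
- **Final setting:** the handle stands at 18.7° after two turns, about 0.01 rad short of exactly two turns (tolerance 0.22 rad).
- **At rest and gripped:** the joints were practically still (under 0.1°/s). The fingers were shut on the handle at 18 mm with the grip set to 60 N. I did not measure the finger contact force itself.
- **Rest of the bench:** the last picture shows the plain valve, beaker, rack, tip box, wrench and bottle where they were. The jar was hidden behind the arm, so I could not check it; the fingers stayed well above its height.
- **Disagreement:** the circle traced by the tool was centred about 3 mm further out in x than the camera's hub position. I used the traced circle for the angles. No check failed.

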